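# Butt the battery module up and run the test

### The arm

A 6-joint arm with a two-finger parallel gripper is mounted at the origin on the work surface. World frame = base frame: x ahead of the robot, y to its left, z up, the work surface at z = 0. Lengths are in m, angles in degrees, forces in N, time in s.
With the tool pointing down it reaches from about 0.325 to 0.875 m from the base axis. Payload 4.4 kg.
Tool frame: the origin (TCP) lies between the finger pads, 19 mm behind the fingertips; this is the grasp point; z points along the fingers, y is the line along which they close (so a half turn about z gives the same grasp; the last joint's range is limited). The gripper opens to 85 mm and grips with 20 to 120 N. Pads are 22 mm wide; open, the fingers measure 114 mm over their backs; the gripper's body (76 mm by 85 mm) begins 54 mm behind the grasp point. The pads swing forward as they close: fully open they stand 13 mm farther back than shut.
Start: joints at [60.705, 11.837, 88.321, -0, 79.842, -8.623], TCP at [0.203, 0.538, 0.25] pointing down, gripper open.
Joint ranges: [-156.59, 156.59], [-49.26, 127.26], [12.9, 141.05], [-63.56, 243.56], [4.71, 150.69], [-161.64, 161.64]. Speed limits (degrees/s): [159.86, 159.86, 180, 180, 180, 180].

### API

Orientations are given as a 3x3 rotation matrix whose columns are the frame's x, y, z axes.
In Python, from plant import ctrl gives the robot as it stands. The module is installed in compiled form; this text tells all that it offers.
- The arm moves only by the shell command python3 -m handwheel 'ROWS'. ROWS is JSON, a list that holds one entry, the list of rows, each a list of 7 numbers: the opening, from 0 (shut) to 1 (fully open), then the shift along the world's x, y, z scaled (see below), then the turn, a rotation vector about the world's x, y, z scaled (see below). In form: [[[jaw, x, y, z, wx, wy, wz], ...]]. A call has 1 to 20 rows; each row shifts and turns the commanded pose from where the row before left it; what a row does not reach is not made up. The controller multiplies each number of a shift by 25 mm and each number of a turn by pi/4 rad. A row lasts 1/8 s, in which the tool goes at most 62.5 mm and 10.7 degrees, less where a joint would pass 70% of its speed; a pose out of reach is approached as far as the arm can. A call with a number of a shift or a turn outside -1 to 1 is refused whole. A call with a gripper value outside its range is refused whole. The fingers move at their own pace and stop on an object; the grip force is fixed at half the most. Time passes only in rows, so rows that do not move let the fingers close. It gives the time, the measured TCP pose, the force, the opening and the grip force at its end, in the units of the state.
- ctrl.get_obs(): the state, without advancing time (a new reading comes with each control period).
- ctrl.camera(name): name is "scene" or "top" or "wrist"; returns a dict with "pixels" (420x560x3 uint8, red, green, blue), "camera_matrix" (3x3 intrinsics, pixels), "k1" (the pictures are not rectified: a ray, as slopes to the right and down, at radius r is drawn at 1 + k1 r^2 times it, then the intrinsics apply), "world_from_camera" (4x4, takes a point from camera to world coordinates). Camera axes: x right, y down, z forward; pixel columns grow to the right and rows downward; lengths in m; the calibration is good to about 2 mm. A picture is of the moment at which its call begins. There is no depth.
- ctrl.finish_job(): hands the job in; it is judged then, once.
Trained networks look in a picture, given as the dict that the camera call returned (one of the last four; its "shot" number tells which), for a name from the list of things; names that differ only in an ending like _2 or _b are one class to them, and where a whole thing is asked for, a point or a joint stands for the part that bears it (a point fixed in the world has none). Each returns a list of dicts, best first, with "conf" (0 to 1); they miss things now and then, are a little off and sometimes report something else, mostly with a low value. They report only what shows in the picture. A call takes as long as a camera call. They do not tell look-alikes from the thing itself.
- ctrl.search_frame(name, picture): "location" ([x, y, z] in m, in world coordinates, good to about 4 mm: the middle of the surface that is visible of it).
- ctrl.regions_of(name, picture): "region" (420x560 bool, what is visible of it).
- ctrl.place_of(name, picture): "location" ([x, y, z] in m, in world coordinates, good to about 4 mm: a listed point, or the origin of a listed thing).
The state is a dict: "time_s": time; "joint_positions": joint angles; "qd": joint speeds; "effort": joint torques, N m; "tcp_pos": TCP position; "eef_rot": TCP orientation; "ft_force": force on the tool from outside, world axes, zero at the start; "moment": the same for the moment, N m; "gripper_width": finger opening in m; "gripper_force": force on a finger pad.
Only numpy, scipy, OpenCV 4.12 (cv2) and the standard library are available. Lean on these libraries where they do the work, as an engineer would, in place of code of your own. Each camera call takes 0.05 s, during which the arm holds its last target. There are 200 camera calls.

### The job

Set the loose battery module on the tester's bed in line with the clamped one and butt its end flush against the clamped module's free end, so no gap is left. Then start the test: press the small button fully and let it go, then press the large button fully and let it go. Leave everything else on the cart where it lies.

Things in the scene. Friction and masses are not known exactly. Their poses are not given: they have to be found in the camera images.
- loose_module: The loose battery module: a plain galvanised steel box 50 (its x) x 110 (its y) x 48 (its z) mm, about 0.45 kg, with dark bands round it, slots on top and a pair of copper contact strips on each end (the two ends are alike; either may be used). It starts on the cart surface away from the tester. Origin: centre of its underside; z up.
- fixed_module: The clamped battery module: same box, 50 (x) x 110 (y) x 48 (z) mm, fixed on the tester's bed by a dark strap 30 mm from its centre towards +y (62 mm wide, top 52 mm above bed). Origin: centre of its underside, on the bed; z up, y along the row. Its free end is at y = -55 mm; the loose module belongs there, in line, centre 110 mm from this one in -y.
- tester: Fixed beige metal test box with a module bed in front. Origin on the cart below the middle of the box's front face; x away from the robot, y along the row, z up. Box: x 0 to 125, y -105 to 105 mm; front face 60 mm high, then a panel sloping up at 40 degrees to a top 131 mm high. The panel, outward normal (-0.643, 0, 0.766), carries the buttons.
- bed_mid (a point): Middle of the top of the tester's bed, a flat dark steel plate 70 (x) x 280 (y) x 8 mm lying 40 mm in front of the box; top 8 mm above the cart. The modules stand in a row along its middle line. Same axes as the tester.
- handle_mid (a point): Middle of the tester's fixed steel carrying handle, a 12 mm round bar along y that crosses 80 mm above the buttons (tester x 45, z 193 mm; arms at y = +-98 mm run back to the box top). A tool pointing straight down at the buttons is fouled by it.
- small_button (a joint): Travel of the small red push button (22 mm across), 0 = out, 0.006 m = fully pressed with 5 N; it springs back. It is pressed square to the sloping panel.
- small_button_top (a point): Centre of the small button's top face; it is the one at the tester's +y side (38 mm from the middle), on the left as seen from the robot.
- large_button (a joint): Travel of the large red push button (34 mm across), 0 = out, 0.006 m = fully pressed with 5 N; it springs back.
- large_button_top (a point): Centre of the large button's top face; tester's -y side (38 mm from the middle).
- router: Blue plastic router casing, open-topped shell 110 x 160 x 30 mm. A bystander, not to be disturbed. Origin: underside, about the middle.
- controller: Orange plastic game controller, about 90 x 150 x 40 mm. A bystander, not to be disturbed. Origin: underside, about the middle.
- heat_pipe: Bent copper heat pipe with a small square foot, about 100 x 80 x 10 mm. A bystander, not to be disturbed. Origin: underside, about the middle.
- tweezers: Chrome-plated tweezers, 125 mm long, 5 mm thick. A bystander, not to be disturbed. Origin: underside, about the middle.
- hard_drive: Bare metal hard drive, 102 x 147 x 26 mm. A bystander, not to be disturbed. Origin: underside, about the middle.
- heat_sink: Finned heat sink, 70 x 70 x 37 mm. A bystander, not to be disturbed. Origin: underside, about the middle.
There are look-alikes about, which are no part of the job. What is shaped like the loose_module but blue or red is not meant.

How it is judged:
By the outcome, as a careful person would: the job done as asked, in the order asked, and still so for the second after the job is handed in, with the robot touching nothing.
It also fails if it takes over 64 s, if anything falls off the work surface, if the arm or the gripper's body presses on something with over 40 N, if the wrist force passes 120 N, or if a joint passes its speed limit or range.

## Working session

There is one attempt and no reset: what is moved stays moved. The work goes in short steps, Python scripts to look and compute and a shell command to move; the robot and the scene stay as the last step left them, time stands still between calls to the robot, and variables do not carry over. Pictures are saved under pics/ and viewed, at most 10 in all, crops included, and the job is handed in when it is done.

```bash
mkdir -p pics
cat > h.py <<'E'
from plant import ctrl
import numpy as np, cv2
def px(c,p):
    T=np.linalg.inv(c["world_from_camera"]); q=T[:3,:3]@np.asarray(p)+T[:3,3]
    s=q[:2]/q[2]; s=s*(1+c["k1"]*(s@s)); K=c["camera_matrix"]; return K[:2,:2]@s+K[:2,2]
def onz(c,uv,z):
    K=c["camera_matrix"]; d=np.linalg.solve(K[:2,:2],np.asarray(uv,float)-K[:2,2]); s=d.copy()
    for _ in range(20): s=d/(1+c["k1"]*(s@s))
    T=c["world_from_camera"]; r=T[:3,:3]@np.array([*s,1]); o=T[:3,3]; return o+r*(z-o[2])/r[2]
def save(c,n,crop=None,f=1):
    im=c["pixels"][...,::-1]
    if crop: a,b,d,e=crop; im=im[b:e,a:d]
    cv2.imwrite("pics/"+n,cv2.resize(im,None,fx=f,fy=f,interpolation=cv2.INTER_CUBIC))
E
python3 - <<'E'
from h import *
np.set_printoptions(precision=4,suppress=True)
for cam in ("top","scene"):
    c=ctrl.camera(cam); save(c,cam+"0.png",f=1.4)
    print(cam,c["world_from_camera"][:3,3])
    for n in ["loose_module","fixed_module","tester","bed_mid","handle_mid","small_button_top","large_button_top","heat_sink","hard_drive","router","controller","heat_pipe","tweezers"]:
        for r in ctrl.place_of(n,c)[:4]: print(n,round(r["conf"],2),np.array(r["location"]),px(c,r["location"]).round())
print(ctrl.get_obs())
E
```

```text
top [ 0.4176 -0.0407  1.3804]
loose_module 0.9 [ 0.3384 -0.2251  0.0008] [346. 269.]
loose_module 0.77 [ 0.3447 -0.4598 -0.0031] [431. 266.]
loose_module 0.72 [ 0.4496 -0.3193  0.0001] [380. 228.]
fixed_module 0.83 [0.4938 0.042  0.0089] [247. 212.]
fixed_module 0.53 [ 0.4882 -0.0116  0.0049] [267. 214.]
tester 0.93 [ 0.5677 -0.0152  0.003 ] [268. 185.]
bed_mid 0.58 [ 0.4872 -0.0131  0.0051] [268. 215.]
handle_mid 0.7 [ 0.6135 -0.0173  0.1909] [268. 158.]
handle_mid 0.62 [ 0.4893 -0.0144  0.0091] [268. 214.]
small_button_top 0.49 [0.5936 0.0205 0.1132] [253. 170.]
large_button_top 0.6 [ 0.5929 -0.0523  0.1123] [282. 171.]
large_button_top 0.43 [ 0.4884 -0.0127  0.0068] [268. 214.]
heat_sink 0.63 [ 0.6163 -0.2058  0.0033] [338. 167.]
heat_sink 0.53 [ 0.4506 -0.3199  0.0014] [380. 227.]
hard_drive 0.92 [0.6777 0.3789 0.0009] [127. 147.]
router 0.72 [ 0.6429 -0.3832  0.0002] [401. 158.]
router 0.27 [ 0.5943 -0.0514  0.1128] [282. 170.]
controller 0.66 [0.4798 0.3548 0.0032] [134. 218.]
heat_pipe 0.89 [ 0.6279  0.1723 -0.0014] [201. 164.]
tweezers 0.57 [ 0.394  -0.0448 -0.0044] [280. 249
[... 915 characters left out ...]
72 [0.626  0.1705 0.0018] [330. 291.]
heat_pipe 0.4 [0.5951 0.0188 0.1154] [283. 242.]
tweezers 0.64 [ 0.3962 -0.0424  0.0056] [285. 234.]
{'time_s': 1.4, 'joint_positions': array([60.7042, 11.8351, 88.3197, -0.0003, 79.8417, -8.6238]), 'qd': array([-0.0054, -0.0323, -0.0177,  0.0042,  0.1199, -0.0023]), 'effort': array([  0.0003, -38.3044, -29.1961,  -0.0002,   0.0009,   0.    ]), 'tcp_pos': array([0.203, 0.538, 0.25 ]), 'eef_rot': array([[-0.9356,  0.353 ,  0.    ],
       [ 0.353 ,  0.9356,  0.    ],
       [-0.    ,  0.0001, -1.    ]]), 'ft_force': array([-0.2485, -0.3524, -0.2673]), 'moment': array([-0.0091, -0.0038, -0.0049]), 'gripper_force': 0.0, 'gripper_width': 0.08546107037662025}
```

View pics/top0.png

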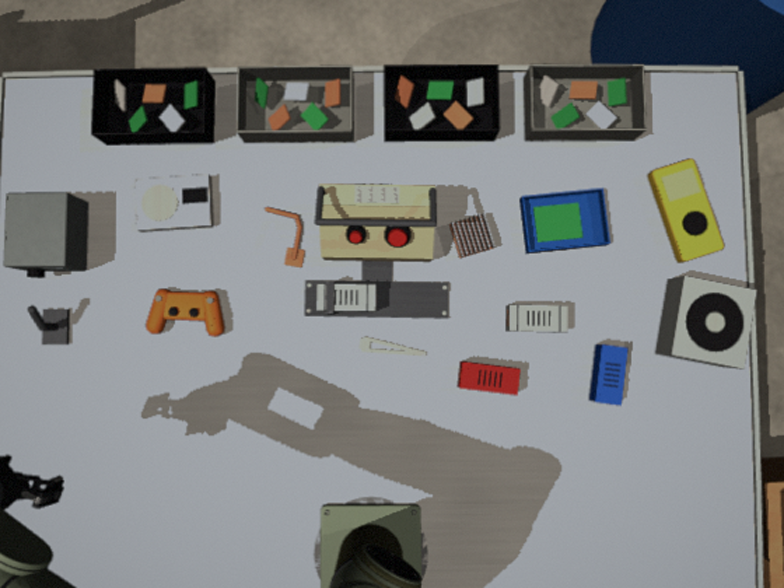

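Run:
```python
import cv2
im=cv2.imread("pics/top0.png"); x0,y0=int(320*1.4),int(200*1.4)
cv2.imwrite("pics/crop0.png",cv2.resize(im[y0:int(300*1.4),x0:int(460*1.4)],None,fx=4,fy=4,interpolation=cv2.INTER_CUBIC)[:600,:800])
```

```text
(no output)
```

View pics/crop0.png

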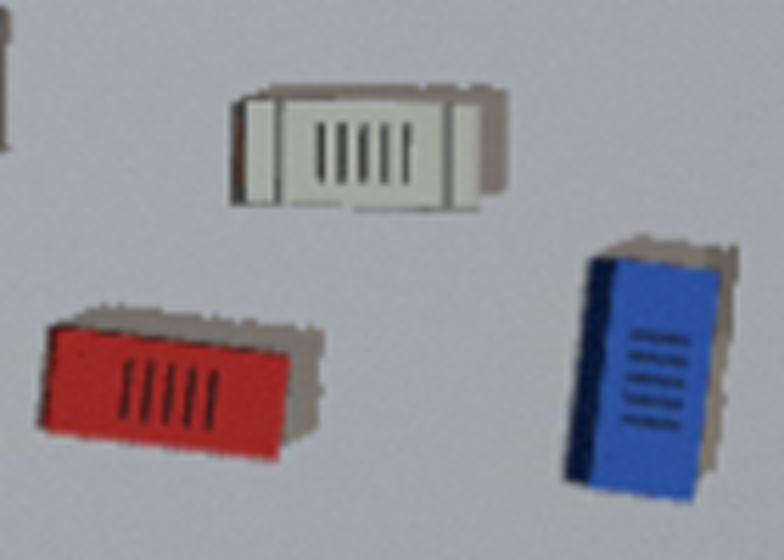

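The candidates are red at native px (346,269), blue at (431,266) and grey at (380,228). The clamped grey module with the strap is at (247,212). In the crop the grey one has dark bands, slots and a copper end, so it's the loose module, at about (0.452, -0.320). The tester axes look parallel to the world axes.

```bash
python3 -m handwheel '[[[1,0.4,-1,0,0,0,-0.077],[1,0.4,-1,0,0,0,-0.077],[1,0.4,-1,0,0,0,-0.077],[1,0.4,-1,0,0,0,-0.077],[1,0.4,-1,0,0,0,-0.077],[1,0.4,-1,0,0,0,-0.077],[1,0.4,-1,0,0,0,-0.077],[1,0.4,-1,0,0,0,-0.077],[1,0.4,-1,0,0,0,-0.077],[1,0.4,-1,0,0,0,-0.077],[1,0.4,-1,0,0,0,-0.077],[1,0.4,-1,0,0,0,-0.077],[1,0.4,-1,0,0,0,-0.077],[1,0.4,-1,0,0,0,-0.077],[1,0.4,-1,0,0,0,-0.077],[1,0.4,-1,0,0,0,-0.077],[1,0.4,-1,0,0,0,-0.077],[1,0.4,-1,0,0,0,-0.077],[1,0.4,-1,0,0,0,-0.077],[1,0.4,-1,0,0,0,-0.077]]]'
python3 - <<'E'
from h import *
import pickle
c=ctrl.camera("wrist"); pickle.dump(c,open("w1.pkl","wb")); save(c,"w1.png")
for n in ["fixed_module","bed_mid","tweezers"]:
    for r in ctrl.place_of(n,c)[:2]: print(n,round(r["conf"],2),np.round(r["location"],4))
E
python3 -m handwheel '[[[1,0.13,-0.955,0,0,0,0],[1,0.13,-0.955,0,0,0,0],[1,0.13,-0.955,0,0,0,0],[1,0.13,-0.955,0,0,0,0],[1,0.13,-0.955,0,0,0,0],[1,0.13,-0.955,0,0,0,0],[1,0.13,-0.955,0,0,0,0],[1,0.13,-0.955,0,0,0,0],[1,0.13,-0.955,0,0,0,0],[1,0.13,-0.955,0,0,0,0],[1,0.13,-0.955,0,0,0,0],[1,0.13,-0.955,0,0,0,0],[1,0.13,-0.955,0,0,0,0],[1,0.13,-0.955,0,0,0,0],[1,0.13,-0.955,0,0,0,0],[1,0,0,0,0,0,0],[1,0,0,0,0,0,0]]]'
python3 - <<'E'
from h import *
import pickle
c=ctrl.camera("wrist"); pickle.dump(c,open("w2.pkl","wb")); save(c,"w2.png")
for r in ctrl.place_of("loose_module",c)[:3]: print(round(r["conf"],2),np.round(r["location"],4),px(c,r["location"]))
for k in ("w1","w2"):
    d=pickle.load(open(k+".pkl","rb"));print(d["world_from_camera"].round(3))
E
python3 -c "
import cv2,numpy as np
cv2.imwrite('pics/w12.png',cv2.resize(np.hstack([cv2.imread('pics/w1.png'),cv2.imread('pics/w2.png')]),(800,300)))"
```

```text
time_s: 3.9
tcp_pos: [0.4033, 0.0371, 0.2502]
eef_rot: [[0.002, 1.0, 0.001], [1.0, -0.002, -0.0], [-0.0, 0.001, -1.0]]
ft_force: [0.9, 0.6, 0.9]
gripper_width: 0.0855
gripper_force: 0.0
fixed_module 0.93 [0.4881 0.0448 0.0117]
bed_mid 0.84 [ 0.4881 -0.0131  0.0057]
tweezers 0.82 [ 0.3984 -0.0502  0.001 ]
time_s: 6.22
tcp_pos: [0.4516, -0.32, 0.2497]
eef_rot: [[-0.0, 1.0, -0.001], [1.0, 0.0, 0.001], [0.001, -0.001, -1.0]]
ft_force: [-0.6, -0.1, 0.0]
gripper_width: 0.0855
gripper_force: 0.0
0.88 [ 0.3423 -0.4536  0.0021] [186.70124342 285.4385638 ]
0.87 [ 0.3385 -0.2271  0.0009] [167.47173777  90.35674009]
0.58 [ 0.45   -0.3245  0.0029] [274.29769151 182.00778998]
[[ 1.    -0.002  0.     0.404]
 [-0.002 -0.958 -0.288  0.11 ]
 [ 0.001  0.288 -0.958  0.374]
 [ 0.     0.     0.     1.   ]]
[[ 1.     0.    -0.     0.452]
 [-0.    -0.958 -0.287 -0.248]
 [-0.     0.287 -0.958  0.373]
 [ 0.     0.     0.     1.   ]]
```

View pics/w12.png

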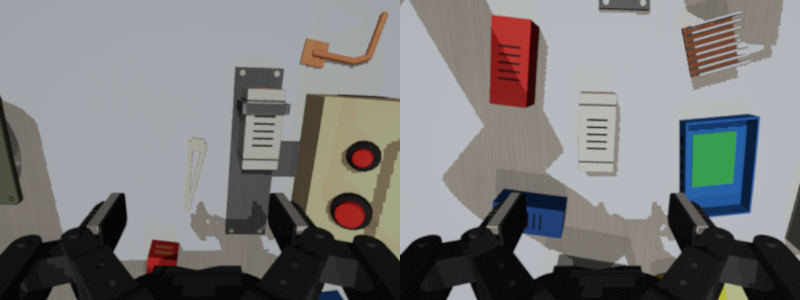

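The left shot (w1) shows the clamped module at about (262,130), with the plate spanning 230-283 and the tweezers at (195,170). The right shot (w2) shows the grey loose module at (597,132), nearly square to the tool.

Run:
```python
import cv2,numpy as np
a=cv2.imread('pics/w1.png')[75:345,300:420]; b=cv2.imread('pics/w2.png')[110:260,230:330]
a=cv2.resize(a[25:175],None,fx=4,fy=4,interpolation=cv2.INTER_CUBIC); b=cv2.resize(b,None,fx=3.2,fy=4,interpolation=cv2.INTER_CUBIC)
cv2.imwrite('pics/z.png',np.hstack([a,b])); print(a.shape,b.shape)
```

```text
(600, 480, 3) (600, 320, 3)
```

View pics/z.png

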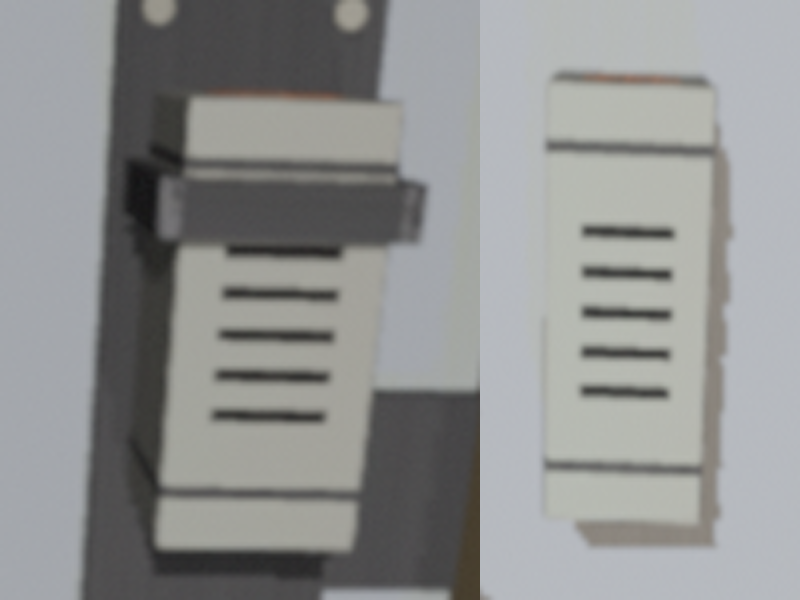

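```bash
cat > m.py <<'E'
from h import *
import pickle
def m(k,P,z,L=None):
    c=pickle.load(open(k,"rb")); W=np.array([onz(c,p,z)[:2] for p in P])
    TL,TR,BR,BL=W
    print(W.round(4).tolist(),"ctr",W.mean(0).round(4),"len",np.linalg.norm((TL+TR-BL-BR)/2).round(4),"wid",np.linalg.norm((TR+BR-TL-BL)/2).round(4))
    for a,b in((BL,TL),(BR,TR)): d=b-a; print("yaw of y axis (deg ccw)",np.degrees(np.arctan2(-d[0],d[1])).round(2))
    d=TR-TL;print("TL-TR",np.degrees(np.arctan2(d[1],d[0]))); d=BR-BL;print("BL-BR",np.degrees(np.arctan2(d[1],d[0])))
E
python3 - <<'E'
from m import *
m("w1.pkl",[(300+x/4,100+y/4) for x,y in((190,97),(401,103),(352,551),(155,548))],.056)
m("w2.pkl",[(230+(x-480)/3.2,110+y/4) for x,y in((549,80),(714,85),(698,523),(543,516))],.048)
E
```

```text
[[0.4691, 0.0969], [0.5178, 0.0959], [0.5164, -0.0138], [0.4665, -0.0127]] ctr [0.4924 0.0416] len 0.1096 wid 0.0493
yaw of y axis (deg ccw) -1.33
yaw of y axis (deg ccw) -0.75
TL-TR -1.222822683844076
BL-BR -1.1826301051608734
[[0.4291, -0.2656], [0.4773, -0.2667], [0.4746, -0.3764], [0.425, -0.3745]] ctr [ 0.4515 -0.3208] len 0.1093 wid 0.0489
yaw of y axis (deg ccw) -2.16
yaw of y axis (deg ccw) -1.4
TL-TR -1.3563203302669704
BL-BR -2.2086148982876894
```

```bash
python3 -m handwheel '[[[1,0,-0.03,-0.96,0,0,-0.04],[1,0,0,-0.96,0,0,0],[1,0,0,-0.96,0,0,0],[1,0,0,-0.96,0,0,0],[1,0,0,-0.96,0,0,0],[1,0,0,-0.96,0,0,0],[1,0,0,-0.96,0,0,0],[1,0,0,-0.96,0,0,0],[1,0,0,-0.96,0,0,0],[1,0,0,0,0,0,0],[0,0,0,0,0,0,0],[0,0,0,0,0,0,0],[0,0,0,0,0,0,0],[0,0,0,0,0,0,0],[0,0,0,0,0,0,0],[0,0,0,0,0,0,0]]]'
```

```text
time_s: 8.32
tcp_pos: [0.4526, -0.3218, 0.0357]
eef_rot: [[0.031, 1.0, 0.002], [1.0, -0.031, -0.002], [-0.002, 0.002, -1.0]]
ft_force: [-0.0, 0.8, 7.1]
gripper_width: 0.0491
gripper_force: 65.4
```

```bash
python3 -m handwheel '[[[0,0,0,1,0,0,0],[0,0,0,1,0,0,0],[0,0,0,1,0,0,0],[0,0,0,1,0,0,0.0155],[0,0.138,0.87,0,0,0,0],[0,0.138,0.87,0,0,0,0],[0,0.138,0.87,0,0,0,0],[0,0.138,0.87,0,0,0,0],[0,0.138,0.87,0,0,0,0],[0,0.138,0.87,0,0,0,0],[0,0.138,0.87,0,0,0,0],[0,0.138,0.87,0,0,0,0],[0,0.138,0.87,0,0,0,0],[0,0.138,0.87,0,0,0,0],[0,0.138,0.87,0,0,0,0],[0,0,0,-1,0,0,0],[0,0,0,-1,0,0,0],[0,0,0,-0.8,0,0,0],[0,0,0,0,0,0,0],[0,0,0,0,0,0,0]]]'
python3 - <<'E'
from h import *
import pickle
c=ctrl.camera("wrist"); pickle.dump(c,open("w3.pkl","wb")); save(c,"w3.png",crop=(180,40,380,340),f=2)
o=ctrl.get_obs();print(o["tcp_pos"],o["eef_rot"],o["ft_force"])
E
```

```text
time_s: 10.82
tcp_pos: [0.4902, -0.0813, 0.0645]
eef_rot: [[0.018, 1.0, 0.001], [1.0, -0.018, -0.0], [-0.0, 0.001, -1.0]]
ft_force: [0.2, -0.3, -3.2]
gripper_width: 0.0491
gripper_force: 64.2
[ 0.49063054 -0.08157224  0.06497722] [[ 1.84104193e-02  9.99828587e-01  1.96277654e-03]
 [ 9.99830322e-01 -1.84091634e-02 -6.56048904e-04]
 [-6.19803375e-04  1.97452163e-03 -9.99997859e-01]] [ 0.76874434 -0.1476774  -2.91851207]
```

View pics/w3.png

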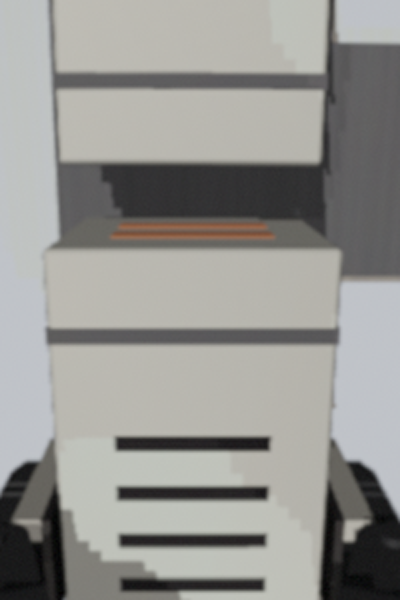

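The held module's front top edge runs (47,250)-(340,250). The clamped end edge runs (60,162)-(322,162). They're nearly in line, so I'll compute the offset.

Run:
```python
from h import *
import pickle
c=pickle.load(open("w3.pkl","rb")); f=lambda x,y,z: onz(c,(180+x/2,40+y/2),z).round(4)
print("loose",f(47,250,.077),f(340,250,.077)); print("fixed",f(60,162,.056),f(322,163,.056), "band",f(57,81,.056),f(325,82,.056))
```

```text
loose [ 0.4678 -0.0257  0.077 ] [ 0.5158 -0.0266  0.077 ]
fixed [ 0.4669 -0.0124  0.056 ] [ 0.5163 -0.0135  0.056 ] band [0.4674 0.0021 0.056 ] [0.5165 0.001  0.056 ]
```

```bash
python3 -m handwheel '[[[0,0,0,-0.4,0,0,0],[0,0,0,-0.36,0,0,0],[0,0,0,0,0,0,0],[0,0,0,0,0,0,0]]]'
```

```text
time_s: 11.38
tcp_pos: [0.4894, -0.0816, 0.0448]
eef_rot: [[0.019, 1.0, -0.001], [1.0, -0.019, 0.0], [0.0, -0.001, -1.0]]
ft_force: [-0.4, 0.5, -2.7]
gripper_width: 0.0489
gripper_force: 64.3
```

```bash
python3 -m handwheel '[[[0,0.01,0.2,0,0,0,0],[0,0,0.2,0,0,0,0],[0,0,0,-0.05,0,0,0],[0,0,0,0,0,0,0],[0,0,0,0,0,0,0]]]'; python3 -m handwheel '[[[0,0,0.05,-0.03,0,0,0],[0,0,0.05,0,0,0,0],[0,0,0,0,0,0,0],[0,0,0,0,0,0,0]]]'
```

```text
time_s: 12.0
tcp_pos: [0.49, -0.0717, 0.0438]
eef_rot: [[0.019, 1.0, 0.0], [1.0, -0.019, -0.0], [-0.0, 0.0, -1.0]]
ft_force: [-0.5, 0.4, -2.5]
gripper_width: 0.0492
gripper_force: 64.3
time_s: 12.5
tcp_pos: [0.4908, -0.0698, 0.0437]
eef_rot: [[0.019, 1.0, 0.002], [1.0, -0.019, -0.001], [-0.001, 0.002, -1.0]]
ft_force: [-2.1, -4.6, 5.2]
gripper_width: 0.0494
gripper_force: 65.3
```

```bash
python3 -m handwheel '[[[0,0,0.04,0,0,0,0],[0,0,0,0,0,0,0],[0,0,0,0,0,0,0]]]'; python3 -m handwheel '[[[0,0,0.04,0,0,0,0],[0,0,0,0,0,0,0],[0,0,0,0,0,0,0]]]'
python3 - <<'E'
from h import *
import pickle
c=ctrl.camera("wrist"); pickle.dump(c,open("w4.pkl","wb")); save(c,"w4.png",crop=(180,40,380,340),f=2)
E
```

```text
time_s: 12.88
tcp_pos: [0.4909, -0.0688, 0.0437]
eef_rot: [[0.019, 1.0, 0.002], [1.0, -0.019, -0.001], [-0.001, 0.002, -1.0]]
ft_force: [-0.2, -5.3, 4.9]
gripper_width: 0.049
gripper_force: 65.4
time_s: 13.25
tcp_pos: [0.491, -0.0685, 0.0437]
eef_rot: [[0.018, 1.0, 0.002], [1.0, -0.018, -0.003], [-0.003, 0.002, -1.0]]
ft_force: [-1.5, -8.2, 4.3]
gripper_width: 0.0491
gripper_force: 65.3
```

View pics/w4.png

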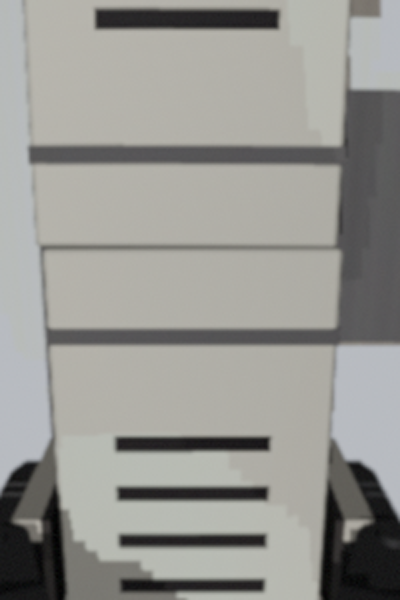

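The modules nearly touch, with a thin dark line at row 246. The loose edge (43-342) sits about 0.9 mm to +x of the clamped edge (37-337). I'll shift -x and push further.

```bash
python3 -m handwheel '[[[0,-0.04,-0.02,0.015,0,0,0],[0,0,0,0,0,0,0],[0,0,0,0,0,0,0]]]'; python3 -m handwheel '[[[0,0,0.06,0,0,0,0],[0,0,0,0,0,0,0],[0,0,0,0,0,0,0]]]';  python3 -m handwheel '[[[0,0,0.05,0,0,0,0],[0,0,0,0,0,0,0],[0,0,0,0,0,0,0]]]'
python3 - <<'E'
from h import *
import pickle
c=ctrl.camera("wrist"); pickle.dump(c,open("w5.pkl","wb")); save(c,"w5.png",crop=(190,130,360,200),f=4.5)
E
```

```text
time_s: 13.68
tcp_pos: [0.4907, -0.0685, 0.0438]
eef_rot: [[0.02, 1.0, 0.004], [1.0, -0.02, -0.001], [-0.001, 0.004, -1.0]]
ft_force: [2.6, -5.7, -0.0]
gripper_width: 0.0491
gripper_force: 64.9
time_s: 14.05
tcp_pos: [0.4907, -0.0684, 0.0438]
eef_rot: [[0.02, 1.0, 0.004], [1.0, -0.02, -0.004], [-0.004, 0.004, -1.0]]
ft_force: [0.6, -9.9, -0.7]
gripper_width: 0.0493
gripper_force: 64.8
time_s: 14.42
tcp_pos: [0.4907, -0.0684, 0.0439]
eef_rot: [[0.019, 1.0, 0.004], [1.0, -0.019, -0.006], [-0.006, 0.004, -1.0]]
ft_force: [0.2, -15.2, -0.1]
gripper_width: 0.0489
gripper_force: 64.7
```

View pics/w5.png

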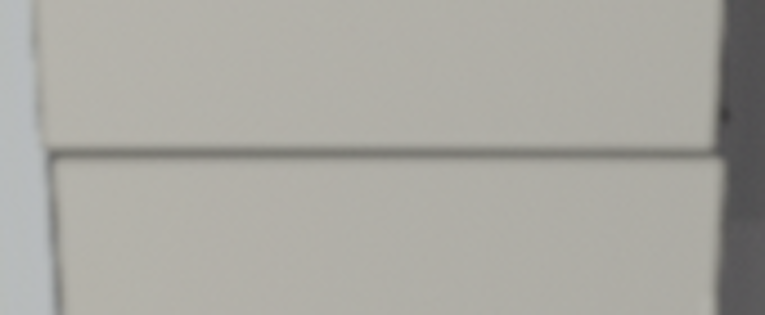

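```bash
python3 -m handwheel '[[[0,0,-0.14,0,0,0,0],[0,-0.027,0,0,0,0,0],[0,0,0,0,0,0,0],[0,0,0.08,0,0,0,0],[0,0,0.06,-0.01,0,0,0],[0,0,0,0,0,0,0],[0,0,0,0,0,0,0]]]'
python3 - <<'E'
from h import *
c=ctrl.camera("wrist"); save(c,"w6.png",crop=(190,130,360,200),f=4.5)
E
```

```text
time_s: 15.35
tcp_pos: [0.4895, -0.0684, 0.0439]
eef_rot: [[0.019, 1.0, 0.003], [1.0, -0.019, -0.006], [-0.006, 0.003, -1.0]]
ft_force: [1.2, -14.8, -0.5]
gripper_width: 0.0492
gripper_force: 65.0
```

View pics/w6.png

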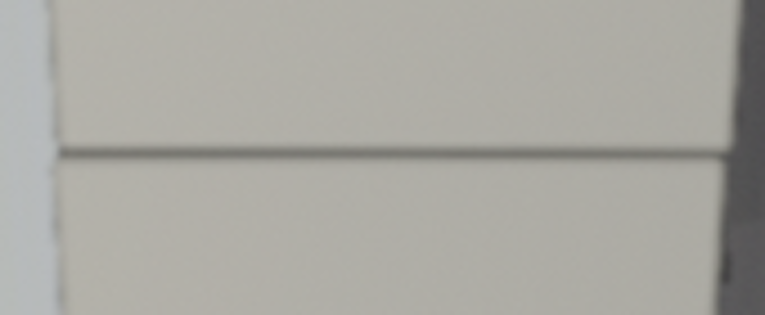

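```bash
python3 -m handwheel '[[[0,0,-0.05,-0.03,0,0,0],[0,0,0,0,0,0,0],[1,0,0,0,0,0,0],[1,0,0,0,0,0,0],[1,0,0,0,0,0,0],[1,0,0,0,0,0,0],[1,0,0,0.8,0,0,0],[1,0,0,1,0,0,0],[1,0,0,1,0,0,0],[0,-0.01,-1,0,0,0,0],[0,-0.01,-1,0,0,0,0],[0,-0.01,-1,0,0,0,0],[0,-0.01,-1,0,0,0,0],[0,-0.01,-1,0,0,0,0],[0,-0.01,-0.8,0,0,0,0],[0,0,0,-1,0,0,0],[0,0,0,-1,0,0,0],[0,0,0,-0.7,0,0,0],[0,0,0,0,0,0,0],[0,0,0,0,0,0,0]]]'; python3 -m handwheel '[[[0,0,0.3,0,0,0,0],[0,0,0.3,0,0,0,0],[0,0,0,0,0,0,0],[0,0,0,0,0,0,0]]]'
```

```text
time_s: 17.9
tcp_pos: [0.4874, -0.2114, 0.0455]
eef_rot: [[0.019, 1.0, 0.001], [1.0, -0.019, -0.001], [-0.001, 0.001, -1.0]]
ft_force: [-0.0, -0.4, -1.1]
gripper_width: -0.0001
gripper_force: 0.0
time_s: 18.4
tcp_pos: [0.4869, -0.196, 0.0451]
eef_rot: [[0.018, 1.0, 0.0], [1.0, -0.018, -0.0], [-0.0, 0.0, -1.0]]
ft_force: [-1.1, -0.3, 0.2]
gripper_width: 0.0002
gripper_force: 0.0
```

```bash
python3 -m handwheel '[[[0,0,0.1,0,0,0,0],[0,0,0.1,0,0,0,0],[0,0,0,0,0,0,0],[0,0,0,0,0,0,0]]]'; python3 -m handwheel '[[[0,0,0.06,0,0,0,0],[0,0,0,0,0,0,0],[0,0,0,0,0,0,0]]]'; python3 -m handwheel '[[[0,0,0.06,0,0,0,0],[0,0,0,0,0,0,0],[0,0,0,0,0,0,0]]]'
```

```text
time_s: 18.9
tcp_pos: [0.4868, -0.1912, 0.0448]
eef_rot: [[0.019, 1.0, -0.0], [1.0, -0.019, -0.0], [-0.0, -0.0, -1.0]]
ft_force: [-0.5, 1.0, -0.2]
gripper_width: -0.0001
gripper_force: 0.0
time_s: 19.27
tcp_pos: [0.4868, -0.1897, 0.0449]
eef_rot: [[0.019, 1.0, 0.0], [1.0, -0.019, -0.0], [-0.0, 0.0, -1.0]]
ft_force: [0.3, -0.4, -0.2]
gripper_width: -0.0001
gripper_force: 0.0
time_s: 19.65
tcp_pos: [0.4868, -0.1881, 0.0449]
eef_rot: [[0.019, 1.0, 0.0], [1.0, -0.019, -0.0], [-0.0, 0.0, -1.0]]
ft_force: [-0.8, 0.6, 0.2]
gripper_width: 0.0001
gripper_force: 0.0
```

```bash
python3 -m handwheel '[[[0,0.01,0.5,0,0,0,0],[0,0.01,0.5,0,0,0,0],[0,0.01,0.5,0,0,0,0],[0,0.01,0.4,0,0,0,0],[0,0,0,0,0,0,0],[0,0,0,0,0,0,0]]]'; python3 -m handwheel '[[[0,0,0.1,0,0,0,0],[0,0,0,0,0,0,0],[0,0,0,0,0,0,0]]]'; python3 -m handwheel '[[[0,0,0.1,0,0,0,0],[0,0,0,0,0,0,0],[0,0,0,0,0,0,0]]]'
```

```text
time_s: 20.4
tcp_pos: [0.488, -0.1407, 0.045]
eef_rot: [[0.018, 1.0, 0.0], [1.0, -0.018, -0.0], [-0.0, 0.0, -1.0]]
ft_force: [0.3, -0.8, 0.0]
gripper_width: 0.0002
gripper_force: 0.0
time_s: 20.78
tcp_pos: [0.4878, -0.1383, 0.0448]
eef_rot: [[0.019, 1.0, 0.0], [1.0, -0.019, 0.0], [0.0, 0.0, -1.0]]
ft_force: [-0.4, 1.0, -0.3]
gripper_width: -0.0004
gripper_force: 0.0
time_s: 21.15
tcp_pos: [0.4878, -0.1356, 0.0448]
eef_rot: [[0.019, 1.0, -0.0], [1.0, -0.019, -0.0], [-0.0, -0.0, -1.0]]
ft_force: [0.1, 0.5, -1.1]
gripper_width: 0.0001
gripper_force: 0.0
```

```bash
python3 -m handwheel '[[[0,0,0.08,0,0,0,0],[0,0,0,0,0,0,0],[0,0,0,0,0,0,0]]]'; python3 -m handwheel '[[[0,0,0.08,0,0,0,0],[0,0,0,0,0,0,0],[0,0,0,0,0,0,0]]]'
```

```text
time_s: 21.52
tcp_pos: [0.4878, -0.1336, 0.0449]
eef_rot: [[0.019, 1.0, -0.0], [1.0, -0.019, 0.0], [0.0, -0.0, -1.0]]
ft_force: [1.1, -0.1, -0.3]
gripper_width: 0.0
gripper_force: 0.0
time_s: 21.9
tcp_pos: [0.4879, -0.1332, 0.045]
eef_rot: [[0.018, 1.0, 0.0], [1.0, -0.018, -0.003], [-0.003, 0.0, -1.0]]
ft_force: [-0.1, -5.6, -1.3]
gripper_width: -0.0002
gripper_force: 2.8
```

```bash
python3 -m handwheel '[[[0,0,0.08,0,0,0,0],[0,0,0.05,0,0,0,0],[0,0,0,0,0,0,0],[0,0,0,0,0,0,0]]]'; python3 -m handwheel '[[[0,0,-0.4,0,0,0,0],[0,0,-0.2,0,0,0,0],[0,0,0,1,0,0,0],[0,0,0,1,0,0,0],[0,0,0,1,0,0,0],[0,0,0,1,0,0,0],[0,0.1,0.6,0.6,0,-0.15,0],[0,0.1,0.6,0.6,0,-0.15,0],[0,0.1,0.6,0.6,0,-0.15,0],[0,0.1,0.6,0.6,0,-0.15,0],[0,0.1,0.6,0.6,0,-0.15,0],[0,0,0.6,0.4,0,-0.139,0],[0,0,0,0,0,0,0],[0,0,0,0,0,0,0]]]'
python3 - <<'E'
from h import *
import pickle
c=ctrl.camera("wrist"); pickle.dump(c,open("w7.pkl","wb")); save(c,"w7.png",f=1.4)
for n in ["small_button_top","large_button_top","handle_mid","tester"]:
    for r in ctrl.place_of(n,c)[:2]: print(n,round(r["conf"],2),np.round(r["location"],4),px(c,r["location"]).round())
E
```

```text
time_s: 22.4
tcp_pos: [0.4882, -0.1331, 0.0455]
eef_rot: [[0.017, 1.0, 0.001], [1.0, -0.017, -0.009], [-0.009, 0.001, -1.0]]
ft_force: [-2.1, -14.4, -2.2]
gripper_width: 0.0001
gripper_force: 7.6
time_s: 24.15
tcp_pos: [0.5007, -0.0537, 0.2302]
eef_rot: [[0.014, 0.766, 0.642], [1.0, -0.018, -0.0], [0.012, 0.642, -0.766]]
ft_force: [0.6, 0.2, 0.0]
gripper_width: 0.0001
gripper_force: 0.0
small_button_top 0.88 [0.5926 0.0191 0.1107] [266. 109.]
large_button_top 0.83 [ 0.5937 -0.058   0.1118] [270. 205.]
handle_mid 0.72 [ 0.611  -0.0189  0.1918] [365. 167.]
handle_mid 0.34 [ 0.6165 -0.2023 -0.0018] [230. 295.]
tester 0.63 [ 0.5659 -0.0193  0.0026] [179. 152.]
```

View pics/w7.png

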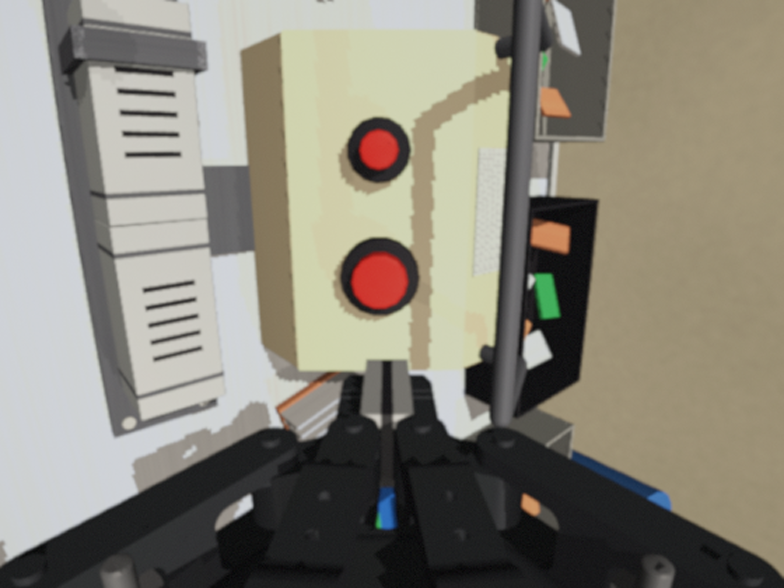

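The modules sit flush at about (155,222), in line on the bed. The small button is at picture (379,150) and the large one at (379,281). The handle bar is to the right at x≈515, clear of the tool axis.

Run:
```python
from h import *
import pickle
c=pickle.load(open("w7.pkl","rb")); o=ctrl.get_obs(); t=o["tcp_pos"];R=o["eef_rot"]; print(t,R[:,2])
n=np.array([-.643,.012,.766])
for k,uv in(("small",(379/1.4,150/1.4)),("large",(379.5/1.4,281/1.4))):
    for z in(.110,.113): p=onz(c,uv,z); g=p+n*(.019+.03); print(k,p.round(4),"to 30mm standoff, units",((g-t)/.025).round(2))
```

```text
[ 0.50080733 -0.05383668  0.23000907] [ 6.42525357e-01 -1.27073001e-04 -7.66264412e-01]
small [0.5979 0.0207 0.11  ] to 30mm standoff, units [ 2.62  3.01 -3.3 ]
small [0.5954 0.0207 0.113 ] to 30mm standoff, units [ 2.52  3.01 -3.18]
large [ 0.596 -0.055  0.11 ] to 30mm standoff, units [ 2.55 -0.02 -3.3 ]
large [ 0.5936 -0.054   0.113 ] to 30mm standoff, units [ 2.45  0.02 -3.18]
```

```bash
python3 -m handwheel '[[[0,0.63,0.75,-0.8,0,0,0],[0,0.63,0.75,-0.8,0,0,0],[0,0.63,0.75,-0.8,0,0,0],[0,0.63,0.75,-0.8,0,0,0],[0,0,0,0,0,0,0],[0,0.32,0,-0.38,0,0,0],[0,0.32,0,-0.38,0,0,0],[0,0,0,0,0,0,0],[0,0,0,0,0,0,0]]]'; python3 -m handwheel '[[[0,0.13,0,-0.153,0,0,0],[0,0,0,0,0,0,0],[0,0,0,0,0,0,0]]]'; python3 -m handwheel '[[[0,0.064,0,-0.077,0,0,0],[0,0,0,0,0,0,0],[0,0,0,0,0,0,0]]]'
```

```text
time_s: 25.52
tcp_pos: [0.5794, 0.0211, 0.1315]
eef_rot: [[0.015, 0.765, 0.643], [1.0, -0.019, -0.0], [0.012, 0.643, -0.765]]
ft_force: [0.0, 0.0, 0.4]
gripper_width: 0.0002
gripper_force: 0.0
time_s: 25.9
tcp_pos: [0.5825, 0.0216, 0.1271]
eef_rot: [[0.014, 0.766, 0.643], [1.0, -0.019, 0.0], [0.012, 0.643, -0.766]]
ft_force: [-0.5, 0.1, 0.2]
gripper_width: 0.0
gripper_force: 0.0
time_s: 26.28
tcp_pos: [0.5842, 0.0216, 0.1252]
eef_rot: [[0.014, 0.766, 0.643], [1.0, -0.019, 0.0], [0.012, 0.643, -0.766]]
ft_force: [-1.3, -0.2, 2.1]
gripper_width: 0.0001
gripper_force: 1.3
```

```bash
python3 -m handwheel '[[[0,0.077,0,-0.092,0,0,0],[0,0.077,0,-0.092,0,0,0],[0,0,0,0,0,0,0],[0,0,0,0,0,0,0]]]'; python3 -m handwheel '[[[0,0.05,0,-0.06,0,0,0],[0,0,0,0,0,0,0],[0,0,0,0,0,0,0]]]'
```

```text
time_s: 26.78
tcp_pos: [0.5872, 0.0216, 0.1217]
eef_rot: [[0.014, 0.765, 0.644], [1.0, -0.018, -0.0], [0.012, 0.644, -0.765]]
ft_force: [-26.0, -1.4, 24.9]
gripper_width: -0.0002
gripper_force: 17.8
time_s: 27.15
tcp_pos: [0.5875, 0.0217, 0.1213]
eef_rot: [[0.013, 0.764, 0.645], [1.0, -0.018, 0.0], [0.011, 0.644, -0.765]]
ft_force: [-46.7, -5.5, 44.9]
gripper_width: 0.0002
gripper_force: 32.2
```

```bash
python3 -m handwheel '[[[0,-0.3,0,0.36,0,0,0],[0,-0.5,0,0.6,0,0,0],[0,-0.2,0,0.24,0,0,0],[0,0,-1,0,0,0,0],[0,0,-1,0,0,0,0],[0,-0.05,-1,0,0,0,0],[0,0,0,0,0,0,0],[0,0,0,0,0,0,0]]]'
python3 - <<'E'
from h import *
c=ctrl.camera("wrist"); t=ctrl.get_obs()["tcp_pos"]; print(t)
for r in ctrl.place_of("large_button_top",c)[:1]: print(r["conf"],r["location"])
c=ctrl.camera("scene")
for r in ctrl.place_of("small_button_top",c)[:1]: print(r["conf"],r["location"])
E
```

```text
time_s: 28.15
tcp_pos: [0.5628, -0.053, 0.1485]
eef_rot: [[0.014, 0.767, 0.642], [1.0, -0.019, 0.001], [0.013, 0.642, -0.767]]
ft_force: [-0.0, 0.6, -0.3]
gripper_width: -0.0
gripper_force: 0.0
[ 0.56272727 -0.0526632   0.14847728]
0.76 [0.5945, -0.0563, 0.1138]
0.48 [0.5953, 0.0212, 0.1149]
```

```bash
python3 -m handwheel '[[[0,0.32,-0.06,-0.38,0,0,0],[0,0.32,0,-0.38,0,0,0],[0,0,0,0,0,0,0],[0,0,0,0,0,0,0]]]'; python3 -m handwheel '[[[0,0.077,0,-0.092,0,0,0],[0,0.05,0,-0.06,0,0,0],[0,0,0,0,0,0,0],[0,0,0,0,0,0,0]]]'; python3 -m handwheel '[[[0,0.06,0,-0.072,0,0,0],[0,0.04,0,-0.048,0,0,0],[0,0,0,0,0,0,0],[0,0,0,0,0,0,0]]]'
```

```text
time_s: 28.85
tcp_pos: [0.5789, -0.0545, 0.1301]
eef_rot: [[0.014, 0.766, 0.643], [1.0, -0.018, 0.0], [0.012, 0.643, -0.766]]
ft_force: [-0.2, -0.1, 1.1]
gripper_width: -0.0
gripper_force: 0.0
time_s: 29.35
tcp_pos: [0.5823, -0.0549, 0.1265]
eef_rot: [[0.014, 0.766, 0.643], [1.0, -0.019, -0.0], [0.012, 0.643, -0.766]]
ft_force: [-0.2, 0.0, 2.6]
gripper_width: -0.0002
gripper_force: 0.9
time_s: 29.85
tcp_pos: [0.5849, -0.055, 0.1235]
eef_rot: [[0.014, 0.766, 0.643], [1.0, -0.019, -0.0], [0.012, 0.643, -0.766]]
ft_force: [-1.1, 0.8, 3.7]
gripper_width: 0.0
gripper_force: 2.1
```

```bash
python3 -m handwheel '[[[0,0.06,0,-0.072,0,0,0],[0,0,0,0,0,0,0],[0,0,0,0,0,0,0]]]'; python3 -m handwheel '[[[0,0.05,0,-0.06,0,0,0],[0,0.02,0,-0.025,0,0,0],[0,0,0,0,0,0,0],[0,0,0,0,0,0,0]]]'
```

```text
time_s: 30.22
tcp_pos: [0.5859, -0.055, 0.1223]
eef_rot: [[0.014, 0.765, 0.644], [1.0, -0.018, -0.0], [0.011, 0.644, -0.765]]
ft_force: [-15.8, 0.4, 16.9]
gripper_width: -0.0002
gripper_force: 11.5
time_s: 30.72
tcp_pos: [0.5864, -0.055, 0.1218]
eef_rot: [[0.014, 0.764, 0.645], [1.0, -0.017, -0.001], [0.011, 0.645, -0.764]]
ft_force: [-46.4, -0.7, 44.8]
gripper_width: -0.0001
gripper_force: 32.1
```

```bash
python3 -m handwheel '[[[0,-0.3,0,0.36,0,0,0],[0,-0.6,0,0.7,0,0,0],[0,-0.6,0,0.7,0,0,0],[0,-0.6,0,0.7,0,0,0],[0,-0.6,0,0.7,0,0,0],[0,0,0,0,0,0,0],[0,0,0,0,0,0,0]]]'
python3 - <<'E'
from h import *
c=ctrl.camera("wrist"); save(c,"w8.png",f=1.4); print(ctrl.get_obs()["tcp_pos"])
E
```

```text
time_s: 31.6
tcp_pos: [0.5203, -0.0549, 0.1975]
eef_rot: [[0.014, 0.766, 0.642], [1.0, -0.019, 0.0], [0.012, 0.642, -0.767]]
ft_force: [0.2, -0.7, -0.3]
gripper_width: 0.0001
gripper_force: 0.0
[ 0.5202286  -0.05472519  0.19716454]
```

View pics/w8.png

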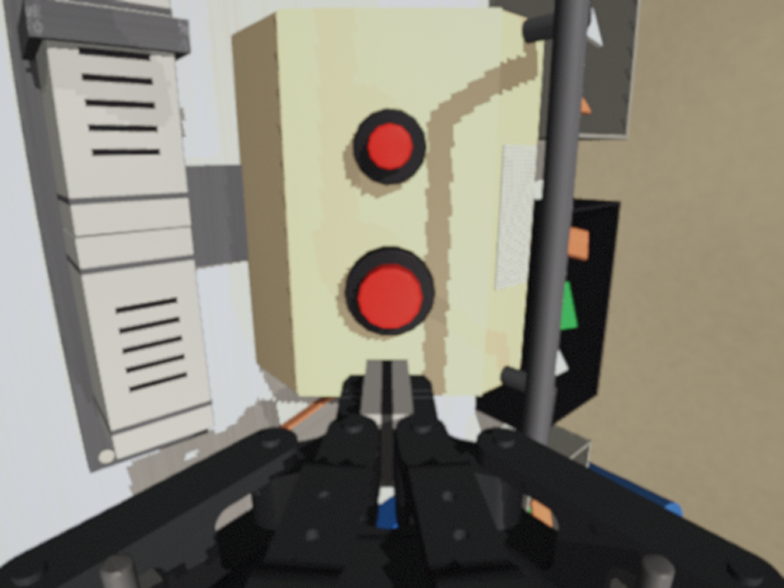

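Both buttons, at (390,147) and (390,296), have sprung back out. The modules are butted in line at about (128,230), and the robot is touching nothing. I'm handing the job in.

```bash
python3 -c "
from plant import ctrl
print(ctrl.finish_job())"
```

```text
the job is handed in; nothing more can be done
None
```

I handed the job in at about 32 s: the loose module is butted against the clamped one and in line to about 0.3 mm by camera. The small and then the large button were each pressed to the stop and released, and the hand-in gave no verdict.

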